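Put returned battery packs on charge and clear the delivery

ROBOT

A 7-joint arm with a two-finger parallel gripper is mounted at the origin on the work surface. World frame = base frame: x ahead of the robot, y to its left, z up, the work surface at z = 0. Lengths are in m, angles in rad, forces in N, time in s.
With the tool pointing down it reaches from about 0.4 to 0.875 m from the base axis. Payload 19.3 kg.
Tool frame: the origin (TCP) lies midway between the tips of the shut fingers; the grasp point (between the pads) lies 19 mm behind it; z points along the fingers, y is the line along which they close (so a half turn about z gives the same grasp; the last joint's range is limited). The gripper opens to 85 mm and grips with 20 to 120 N. Pads are 22 mm wide; open, the fingers measure 114 mm over their backs; the gripper's body (76 mm by 85 mm) begins 54 mm behind the grasp point. The pads swing forward as they close: fully open they stand 13 mm farther back than shut.
Start: joints at [-1.257, 0.521, -0.036, 1.599, 0.021, 1.021, -0.113], TCP at [0.234, 0.58, 0.231] pointing down, gripper open.
Joint ranges: [-2.91, 2.91], [-0.3, 2.13], [-1.5, 1.42], [0.17, 2.43], [-1.26, 4.41], [0.16, 1.93], [-2.52, 2.52]. Speed limits (rad/s): [1.89, 1.89, 2.39, 2.39, 3.01, 3.01, 3.01].

INTERFACE

Orientations are given as [roll, pitch, yaw] about the fixed x, y, z axes, in that order (R = Rz(yaw) Ry(pitch) Rx(roll)).
In Python, from workcell import telemetry, grab_frame, calibration, bot, outline_of, landmark_of gives the robot as it stands. The module is installed in compiled form; this text tells all that it offers.
- The arm moves only by the shell command python3 -m inch 'ROWS' [FORCE]. ROWS is JSON, a list of rows, each a list of 7 numbers: the shift along the tool's x, y, z in m, then the turn, a rotation vector about the tool's x, y, z in rad, then the closure, from 0 (fully open) to 1 (shut). A call has 1 to 5 rows; each row shifts and turns the commanded pose from where the row before left it, along the tool's axes as they then stand; what a row does not reach is not made up. A row lasts 1/10 s, in which the tool goes at most 50 mm and 8.59 degrees, less where a joint would pass 70% of its speed; a pose out of reach is approached as far as the arm can. A call is refused whole if a number of a shift passes 0.05 or a number of a turn 0.15, either way. A call with a gripper value outside its range is refused whole. The fingers move at their own pace and stop on an object; FORCE is the grip in N (left out, the last holds). Time passes only in rows, so rows that do not move let the fingers close. It gives the time, the measured TCP pose, the force, the opening and the grip force at its end, in the units of the state.
- telemetry.observe(): the state, without advancing time (a new reading comes with each control period).
- grab_frame(name): name is "side" or "top" or "wrist"; returns the picture (420x560x3 uint8, red, green, blue); there is no depth.
- calibration(name): a dict with "fovy" (degrees; the focal length in pixels is half the picture's height over the tangent of half this angle, whatever the lens; pixels are square), "cx", "cy" (the principal point, pixels), "pose" (4x4, takes a point from camera to world coordinates). Camera axes: x right, y down, z forward; pixel columns grow to the right and rows downward; lengths in m; the calibration is good to about 2 mm. A picture is of the moment at which its call begins: read the wrist's pose just before it. calibration takes no time and is no camera call; for the wrist camera it gives the pose at the moment of the call.
- bot.job_done(): hands the job in; it is judged then, once.
Trained networks look in the newest picture that a camera, given by its name, has taken for a name from the list of things; names that differ only in an ending like _2 or _b are one class to them, and where a whole thing is asked for, a point or a joint stands for the part that bears it (a point fixed in the world has none). Each returns a list of dicts, best first, with "score" (0 to 1); they miss things now and then, are a little off and sometimes report something else, mostly with a low value. They report only what shows in the picture. A call takes as long as a camera call. They do not tell look-alikes from the thing itself.
- outline_of(label, camera): "region" (420x560 bool, what is visible of it) and "rect" ([left, top, right, bottom] in pixels, round what is visible of it).
- landmark_of(label, camera): "xy" ([column, row] in pixels: a listed point, or the origin of a listed thing).
The state is a dict: "clock": time; "qpos": joint angles; "qd": joint speeds; "joint_efforts": joint torques, N m; "position": TCP position; "tool_rot": TCP orientation; "force": force on the tool from outside, world axes, zero at the start; "moment": the same for the moment, N m; "grip_width": finger opening in m; "finger_force": force on a finger pad.
Only numpy, scipy, OpenCV 4.12 (cv2) and the standard library are available. Lean on these libraries where they do the work, as an engineer would, in place of code of your own. Each camera call takes 0.05 s, during which the arm holds its last target. There are 200 camera calls.

TASK

Put every battery pack with a nose on charge, one to a bay of the charger: tail against the bay's spring carriage, then press the nose end down until it is held under the catch lip; only when all of them are in, push the start lever fully over to on. Put the flat battery blocks, which this charger does not take, into the deep square bin and the empty transit shell, if there is one, into the low oblong tray. Leave the scissors, the jar cap and the meter where they are.

Things in the scene. Friction and masses are not known exactly. Their poses are not given: they have to be found in the camera images.
- pack1: Battery pack: two round cells side by side in a grey sleeve 70 long, 44 wide, 22 thick, flat steel ends at the tail; from the other end juts a black nose block 14 long, 28 wide, 12 thick, centred in width and thickness. 84 long in all, 150 g. Origin: centre of the underside; +x along the length towards the nose, y across, z up. Nose either way. May be absent.
- pack2: Another battery pack exactly like pack1; may be absent.
- pack3: Another battery pack exactly like pack1; may be absent.
- pack1_nose (a point): Centre of pack1's nose end face, 42 along +x from pack1's origin and 11 above its underside.
- pack2_nose (a point): Centre of pack2's nose end face, 42 along +x from pack2's origin and 11 above its underside.
- pack3_nose (a point): Centre of pack3's nose end face, 42 along +x from pack3's origin and 11 above its underside.
- flat1: Flat smooth aluminium battery block with one black end, 100 long x 38 wide x 16 thick, 140 g, no nose; it does not fit the charger. Origin at the centre of the underside, x along the length, z up. May be absent.
- flat2: Another flat block exactly like flat1; may be absent.
- shell1: Empty black plastic transit shell, an open-topped shallow tub 92 long x 52 wide x 20 high, walls 3 thick, 40 g. Origin at the centre of the underside, x along the length, z up. May be absent.
- sheet: Pink antistatic sheet, 310 x 290 x 4 thick, fixed to the bench, on which the delivery lies; origin at the centre of its underside. It lies either left or right of the middle, the charger on the other side.
- charger: Three-bay charger, fixed, 200 deep (x) x 250 wide (y). Origin: centre of underside; x towards the robot along the bays, z up. Bay floors 30 above the bench. Bays 1, 2, 3: y = -76, 0, 76. Far end: spring carriages; robot's end: end wall with catch lips. Tail guides 14 high at x -43 to -27 leave 50 for the sleeve; nose guides 20 high at x 21 to 32 leave 34 for the nose; free between.
- bay1_stop (a point): Contact on bay 1's end wall, charger x = 32, y = -76, 11 above the bay floor; a held pack's nose point is here. Axes as the charger's. The wall rises 31 above the floor. A lip 24 wide juts 4 from it over the bay, underside 18.5 and front edge 21 above the floor; from that edge a lead-in slope rises to the wall at 30.
- carriage1 (a joint): Bay 1's spring carriage, 38 wide, 25 high: 0 free (face at charger x = -48), grows (m) as pushed away from the robot, 0.004 with a pack held, at most 0.018; 2.5 N when free, +250 N/m. A pack goes in tail first, nose up about 20 degrees, pushes it back 10 to 14 mm; then the nose comes down past the lip and the spring shoves it under. Wall behind: x -100 to -88, 28 high.
- bay2_stop (a point): The same point of bay 2 (the middle bay, y = 0); wall and lip as in bay 1.
- carriage2 (a joint): Bay 2's spring carriage, like bay 1's.
- bay3_stop (a point): The same point of bay 3 (y = 76); wall and lip as in bay 1.
- carriage3 (a joint): Bay 3's spring carriage, like bay 1's.
- start_lever (a joint): Charger's start lever, on the deck near the robot at the charger's -y side: a steel stalk 50 long on a hinge across x, 36 above the bench, at charger x = 70, y = -75. 0 leaning to the robot (off), 0.9 rad leaning away (on); it stays where it is left and needs about 2 N at the knob.
- lever_tip (a point): Centre of the start lever's black ball knob, 18 in diameter, about 81 above the bench when the lever is off or on, 86 midway.
- bin: Deep square black bin, fixed, 135 x 135 outside, 60 high, walls 4; origin at the centre of its underside. Stands at the far left or the far right of the work.
- tray: Low oblong black tray, fixed, 180 (x) x 120 (y) outside, 30 high, walls 4; origin at the centre of its underside. Stands at the other far side from the bin.
- scissors: Orange-handled scissors, 165 long, lying beyond the work; leave alone.
- jar_cap: White plastic jar cap, 64 in diameter, 16 high, beyond the work; leave alone.
- meter: Yellow hand multimeter, 150 x 78 x 34, lying on the far left of the work; leave alone.
Not all that is in view belongs to the job. What is shaped like the pack2 but green, pink or purple is not meant.

How it is judged:
By the outcome, as a careful person would: the job done as asked, in the order asked, and still so for the second after the job is handed in, with the robot touching nothing.
Of pack1, pack2, pack3 only 2 to 3 are there at a start; the rules pass over those that are not, and their reading is None.
Of flat1, flat2, shell1 only 2 to 3 are there at a start; the rules pass over those that are not, and their reading is None.
At some moment in a run one of pack1, pack2, pack3, flat1, flat2, shell1 may be knocked a few centimetres aside while the robot is not near it.
It also fails if it takes over 210 s, if anything falls off the work surface, if the arm or the gripper's body presses on something with over 40 N, if the wrist force passes 120 N, or if a joint passes its speed limit or range.

## Working session

There is one attempt and no reset: what is moved stays moved. The work goes in short steps, Python scripts to look and compute and a shell command to move; the robot and the scene stay as the last step left them, time stands still between calls to the robot, and variables do not carry over. Pictures are saved under pics/ and viewed, at most 14 in all, crops included, and the job is handed in when it is done.

```bash
ls; mkdir -p pics; cat > h.py <<'E'
import numpy as np, cv2
from scipy.spatial.transform import Rotation as R
from workcell import telemetry, grab_frame, calibration, bot, outline_of, landmark_of
def ray(cam,uv,cal=None):
    c=cal or calibration(cam); f=210/np.tan(np.radians(c["fovy"])/2)
    T=np.array(c["pose"]); d=T[:3,:3]@np.array([(uv[0]-c["cx"])/f,(uv[1]-c["cy"])/f,1.]); return T[:3,3],d
def onz(cam,uv,z,cal=None):
    o,d=ray(cam,uv,cal); return (o+d*(z-o[2])/d[2]).round(4)
def proj(cam,p,cal=None):
    c=cal or calibration(cam); f=210/np.tan(np.radians(c["fovy"])/2)
    T=np.array(c["pose"]); q=T[:3,:3].T@(np.array(p)-T[:3,3]); return np.array([f*q[0]/q[2]+c["cx"],f*q[1]/q[2]+c["cy"]])
def snap(cam,name):
    im=grab_frame(cam); cv2.imwrite(f"pics/{name}.png",im[:,:,::-1]); return im
E
python3 - <<'E'
from h import *
s=telemetry.observe(); print(s)
snap("top","top0"); 
for n in ["pack1","flat1","shell1","sheet","charger","bin","tray","bay1_stop","bay2_stop","bay3_stop","lever_tip","pack1_nose"]:
    print(n,[(np.round(d["xy"]).tolist(),round(d["score"],2),onz("top",d["xy"],0.0)[:2]) for d in landmark_of(n,"top")][:6])
snap("side","side0")
c=calibration("top");print(c)
print(calibration("wrist"))
E
```

```text
pics
{'clock': 0.0, 'qpos': array([-1.25723194,  0.52201743, -0.03633053,  1.60000089,  0.02117524,
        1.02110907, -0.11283208]), 'qd': array([-0.00239435,  0.00039955, -0.00057893, -0.00058348,  0.00109433,
        0.00046156,  0.00213327]), 'joint_efforts': array([-5.46185274e-04, -9.27059555e+01,  1.97988778e+00, -3.69957840e+01,
        1.80167193e-02,  7.81165611e-03,  2.43990650e-05]), 'position': array([0.23390746, 0.57921167, 0.23072611]), 'tool_rot': array([-3.14044340e+00,  6.00625050e-05,  2.75777589e+00]), 'force': array([-0.048002  ,  0.3165081 , -0.27595401]), 'moment': array([-0.01120821,  0.01392593, -0.01721513]), 'finger_force': 0.0, 'grip_width': 0.08533246214369315}
pack1 [([232.0, 236.0], 0.86, array([0.505 , 0.1723])), ([234.0, 296.0], 0.81, array([0.3132, 0.1622])), ([189.0, 290.0], 0.78, array([0.3324, 0.3054])), ([287.0, 283.0], 0.77, array([ 0.3553, -0.0053])), ([265.0, 196.0], 0.76, array([0.6335, 0.0696]))]
flat1 [([202.0, 238.0], 0.82, array([0.4961, 0.2677])), ([206.0, 200.0], 0.67, array([0.6221, 0.2593])), ([153.0, 237.0], 0.48, array([0.4985, 0.4
[... 971 characters left out ...]
4866, -0.0971]))]
pack1_nose []
{'fovy': 42.441616611165976, 'cx': 281.62113926630684, 'cy': 218.30714510193786, 'pose': array([[ 0.01023401, -0.98986006,  0.14167683,  0.31620549],
       [-0.99989206, -0.00863646,  0.01188632, -0.00590387],
       [-0.01054221, -0.14178318, -0.9898416 ,  1.72221046],
       [ 0.        ,  0.        ,  0.        ,  1.        ]])}
{'fovy': 68.31054648193643, 'cx': 278.50893311453956, 'cy': 216.62133553825322, 'pose': array([[ 0.3739986 ,  0.88951486,  0.26246593,  0.16702469],
       [ 0.92742857, -0.35905664, -0.10466415,  0.60609442],
       [ 0.00113982,  0.28256265, -0.95924817,  0.37545689],
       [ 0.        ,  0.        ,  0.        ,  1.        ]])}
```

```bash
python3 - <<'E'
import cv2
a=cv2.imread("pics/top0.png")[130:320,110:480]; cv2.imwrite("pics/top0c.png",cv2.resize(a,(800,411),interpolation=cv2.INTER_CUBIC))
E
```

```text
(no output)
```

View pics/top0c.png

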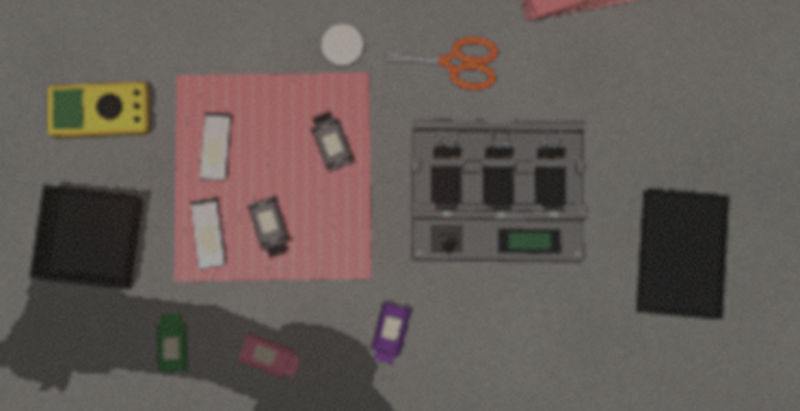

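View pics/side0.png

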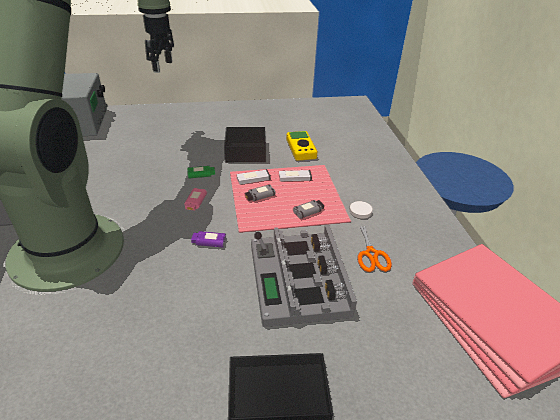

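```bash
python3 -m inch '[[0,0,0,0,0,-0.128,0],[0,0,0,0,0,-0.128,0],[0,0,0,0,0,-0.128,0],[-0.025,-0.04,0,0,0,0,0],[-0.025,-0.04,0,0,0,0,0]]' 60
python3 -m inch '[[-0.025,-0.04,0,0,0,0,0],[-0.025,-0.04,0,0,0,0,0],[-0.025,-0.04,0,0,0,0,0],[-0.025,-0.04,0,0,0,0,0],[-0.025,-0.04,0,0,0,0,0]]'
python3 -m inch '[[-0.025,-0.04,0,0,0,0,0],[-0.025,-0.04,0,0,0,0,0],[-0.025,-0.04,0,0,0,0,0],[-0.025,-0.04,0,0,0,0,0],[0,0,0,0,0,0,0]]'
python3 - <<'E'
from h import *
s=telemetry.observe(); print(s["clock"],s["position"],s["tool_rot"],s["qpos"].round(3),s["force"])
c=calibration("wrist"); snap("wrist","w1")
for n in ["pack1","pack1_nose","flat1","shell1","bay1_stop","bay2_stop","bin"]:
    z={"pack1":0.004,"pack1_nose":.015,"flat1":.004,"bay1_stop":.041,"bay2_stop":.041}.get(n,0.)
    print(n,[(np.round(d["xy"]).tolist(),round(d["score"],2),onz("wrist",d["xy"],z,c)[:2].tolist()) for d in landmark_of(n,"wrist")][:6])
E
```

```text
clock: 1.2
position: [0.284, 0.4988, 0.2309]
tool_rot: [-3.141, -0.0, -3.139]
force: [1.9, -1.2, 0.4]
grip_width: 0.0853
finger_force: 0.0
clock: 1.7
position: [0.4099, 0.2978, 0.2315]
tool_rot: [3.141, 0.0, -3.141]
force: [1.2, 0.4, 0.2]
grip_width: 0.0857
finger_force: 0.0
clock: 2.2
position: [0.5117, 0.1336, 0.2314]
tool_rot: [-3.14, 0.001, 3.134]
force: [-0.2, 0.8, -1.5]
grip_width: 0.0854
finger_force: 0.0
2.2 [0.51172774 0.13357107 0.23139198] [-3.13963142e+00  1.24844189e-03  3.13407510e+00] [-3.760e-01  3.690e-01  1.000e-02  1.854e+00 -1.000e-03  9.180e-01
  1.197e+00] [-0.16554386  0.82130337 -1.47985341]
pack1 [([439.0, 20.0], 0.78, [0.3348, 0.304]), ([143.0, 40.0], 0.71, [0.3509, -0.0104]), ([303.0, 182.0], 0.64, [0.5053, 0.1632]), ([239.0, 277.0], 0.6, [0.6328, 0.0798]), ([298.0, 2.0], 0.6, [0.3173, 0.1548])]
pack1_nose []
flat1 [([379.0, 176.0], 0.63, [0.4991, 0.2542]), ([363.0, 274.0], 0.6, [0.6292, 0.2443])]
shell1 []
bay1_stop [([74.0, 207.0], 0.69, [0.5255, -0.0949])]
bay2_stop [([6.0, 210.0], 0.96, [0.5281, -0.1715])]
bin [([529.0, 163.0], 0.6, [0.4854, 0.4353]), ([365.0, 273.0], 0.34, [0.6306, 0.2477])]
```

View pics/w1.png

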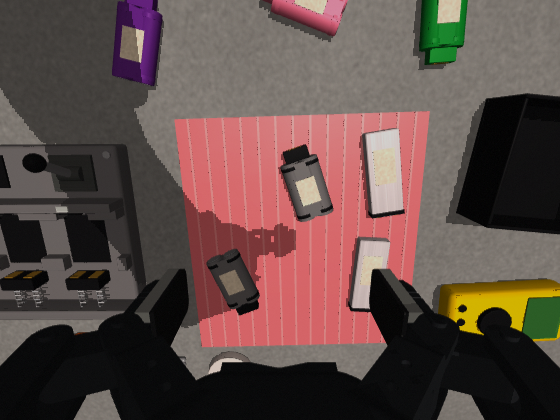

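```bash
cat >> h.py <<'E'
def poses(label,z,cam="wrist",c=None):
    c=c or calibration(cam)
    for d in outline_of(label,cam):
        ys,xs=np.nonzero(d["region"])
        if len(xs)<50: continue
        P=np.array([onz(cam,(x,y),z,c)[:2] for x,y in zip(xs,ys)],np.float32)
        (cx,cy),(w,h),a=cv2.minAreaRect(P*1000)
        if w<h: w,h,a=h,w,a+90
        print(label,round(d["score"],2),d["rect"],"ctr",round(cx),round(cy),"L %.0f W %.0f yaw %.3f"%(w,h,np.radians(a)),"centroid",(P.mean(0)*1000).round())
E
python3 - <<'E'
from h import *
c=calibration("wrist"); grab_frame("wrist")
poses("pack1",0.02,c=c); poses("flat1",0.016,c=c)
E
```

```text
pack1 0.97 [108.1, 0.0, 161.0, 86.9] ctr 354 -10 L 82 W 47 yaw 2.899 centroid [355. -11.]
pack1 0.94 [251.7, 0.8, 342.6, 42.1] ctr 335 161 L 88 W 36 yaw 1.571 centroid [330. 167.]
pack1 0.92 [415.0, 0.0, 465.0, 69.8] ctr 347 300 L 64 W 46 yaw 0.067 centroid [345. 300.]
pack1 0.81 [273.2, 146.4, 326.9, 226.3] ctr 505 165 L 88 W 45 yaw 0.338 centroid [505. 165.]
pack1 0.76 [201.6, 249.6, 254.3, 315.8] ctr 632 78 L 89 W 45 yaw 0.389 centroid [630.  76.]
pack1 0.4 [450.5, 99.0, 559.3, 240.1] ctr 487 419 L 155 W 143 yaw 3.063 centroid [488. 409.]
flat1 0.93 [353.5, 132.0, 396.7, 223.0] ctr 496 255 L 104 W 42 yaw 0.154 centroid [494. 255.]
flat1 0.69 [338.6, 242.3, 383.2, 314.0] ctr 625 248 L 106 W 42 yaw 3.086 centroid [622. 246.]
flat1 0.2 [1.6, 270.7, 39.3, 306.1] ctr 638 -194 L 53 W 51 yaw 1.448 centroid [ 632. -194.]
```

```bash
python3 -m inch '[[0.016,0.028,0,0,0,0,0],[0,0,0.04,0,0,-0.115,0],[0,0,0.04,0,0,-0.115,0],[0,0,0.04,0,0,-0.115,0],[0,0,0,0,0,0,0]]' 60
python3 - <<'E'
from h import *
s=telemetry.observe(); print(s["position"],s["tool_rot"])
c=calibration("wrist"); snap("wrist","w2"); poses("pack1",0.02,c=c)
E
```

```text
clock: 3.25
position: [0.4907, 0.1668, 0.1076]
tool_rot: [-3.142, -0.007, -2.794]
force: [-0.6, -0.6, 0.8]
grip_width: 0.0855
finger_force: 0.0
[0.49068988 0.16678575 0.10759715] [-3.14154812 -0.00689915 -2.79374879]
pack1 0.97 [239.2, 180.7, 299.4, 290.7] ctr 505 165 L 89 W 43 yaw 0.328 centroid [505. 164.]
pack1 0.95 [325.5, 0.0, 422.2, 49.6] ctr 341 180 L 62 W 29 yaw 1.920 centroid [336. 180.]
pack1 0.75 [91.4, 286.3, 147.1, 324.9] ctr 602 60 L 55 W 26 yaw 2.425 centroid [604.  59.]
pack1 0.72 [71.9, 1.1, 101.1, 14.5] ctr 395 -2 L 18 W 7 yaw 1.917 centroid [394.  -2.]
pack1 0.65 [484.5, 12.3, 560.0, 147.0] ctr 336 298 L 87 W 48 yaw 0.064 centroid [338. 295.]
```

```bash
python3 -m inch '[[-0.003,-0.006,0.03,0,0,0,0],[0,0,0.03,0,0,0,0],[0,0,0.03,0,0,0,0],[0,0,0.012,0,0,0,0],[0,0,0,0,0,0,0]]' 60
python3 -m inch '[[0,0,0,0,0,0,1],[0,0,0,0,0,0,1],[0,0,0,0,0,0,1],[0,0,0,0,0,0,1],[0,0,0,0,0,0,1]]' 60
python3 -m inch '[[0,0,0,0,0,0,1],[0,0,0,0,0,0,1],[0,0,0,0,0,0,1],[0,0,0,0,0,0,1],[0,0,0,0,0,0,1]]' 60
```

```text
clock: 3.85
position: [0.4983, 0.1631, 0.0098]
tool_rot: [-3.141, -0.0, -2.798]
force: [0.3, -0.4, -0.3]
grip_width: 0.0855
finger_force: 0.0
clock: 4.35
position: [0.4988, 0.1632, 0.0109]
tool_rot: [-3.142, 0.002, -2.797]
force: [-3.3, -0.0, 20.8]
grip_width: 0.0418
finger_force: 58.0
clock: 4.85
position: [0.4988, 0.1632, 0.0109]
tool_rot: [-3.142, 0.002, -2.797]
force: [-3.4, -0.5, 20.6]
grip_width: 0.042
finger_force: 58.0
```

```bash
python3 -m inch '[[0,0,-0.04,0,0,0,1],[0,0,-0.045,0,0,0,1],[0,0,-0.045,0,0,0.115,1],[0,0,-0.045,0,0,0.115,1],[0,0,-0.04,0,0,0.115,1]]' 60
python3 -m inch '[[0.006,-0.04,0,0,0,0,1],[0.006,-0.042,0,0,0,0,1],[0.006,-0.042,0,0,0,0,1],[0.006,-0.042,0,0,0,0,1],[0.006,-0.042,0,0,0,0,1]]'
python3 -m inch '[[0.006,-0.042,0,0,0,0,1],[0.006,-0.042,0,0,0,0,1],[0.006,-0.041,0,0,0,0,1],[0,0,0,0,0,0,1],[0,0,0,0,0,0,1]]'
python3 - <<'E'
from h import *
s=telemetry.observe(); print(s["clock"],s["position"],s["tool_rot"],s["qpos"].round(3),s["force"])
c=calibration("wrist"); snap("wrist","w3")
for n in ["charger","bay1_stop","bay2_stop","bay3_stop","lever_tip"]:
    z={"charger":0.,"lever_tip":.081}.get(n,0.041)
    print(n,[(np.round(d["xy"]).tolist(),round(d["score"],2),onz("wrist",d["xy"],z,c)[:2].tolist()) for d in landmark_of(n,"wrist")][:3])
E
```

```text
clock: 5.35
position: [0.4978, 0.1629, 0.2273]
tool_rot: [3.14, 0.001, 3.137]
force: [1.6, 0.6, -2.2]
grip_width: 0.0416
finger_force: 63.1
clock: 5.85
position: [0.4674, -0.0466, 0.225]
tool_rot: [3.141, 0.001, -3.141]
force: [1.8, -0.5, -2.0]
grip_width: 0.0416
finger_force: 63.4
clock: 6.35
position: [0.4497, -0.1707, 0.2247]
tool_rot: [3.141, 0.0, 3.14]
force: [0.8, 1.3, -2.1]
grip_width: 0.0412
finger_force: 63.3
6.35 [ 0.44965995 -0.17070499  0.22468795] [3.14147379e+00 3.77579941e-04 3.13962827e+00] [ 0.129  0.304  0.138  1.982 -0.055  0.859  1.864] [ 0.81856449  1.26063837 -2.05363057]
charger []
bay1_stop [([348.0, 260.0], 0.57, [0.5272, -0.0902])]
bay2_stop []
bay3_stop [([344.0, 261.0], 0.58, [0.5279, -0.0946])]
lever_tip [([360.0, 223.0], 0.64, [0.4695, -0.0916])]
```

View pics/w3.png

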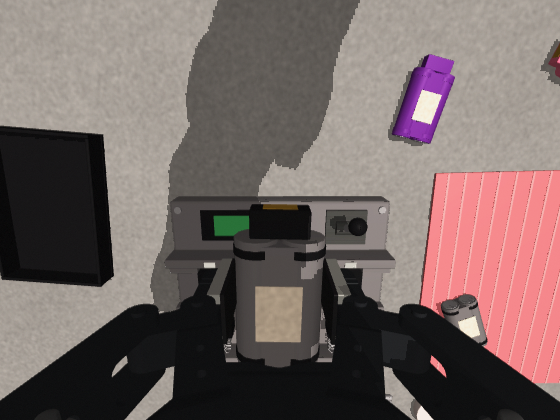

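```bash
python3 -m inch '[[0,-0.04,0,0,0,0,1],[0,-0.04,0,0,0,0,1],[0,-0.04,0,0,0,0,1],[0,-0.02,0,0,0,0,1],[0,0,0,0,0,0,1]]'
cat >> h.py <<'E'
def look(cam,names):
    c=calibration(cam); im=grab_frame(cam)
    for n in names:
        z={"charger":0.,"lever_tip":.081}.get(n,0.041)
        print(n,[(np.round(d["xy"],1).tolist(),round(d["score"],2),onz(cam,d["xy"],z,c)[:2].tolist()) for d in landmark_of(n,cam)][:3])
    return im
E
python3 - <<'E'
from h import *
im=look("wrist",["charger","bay1_stop","bay2_stop","bay3_stop","lever_tip"])
cv2.imwrite("pics/w4.png",im[:,:,::-1]); print(telemetry.observe()["position"]); np.save("c4.npy",calibration("wrist"),allow_pickle=True)
look("top",["bay1_stop","bay2_stop","bay3_stop","lever_tip"])
look("side",["bay1_stop","bay2_stop","bay3_stop","lever_tip"])
E
```

```text
clock: 7.15
position: [0.4495, -0.3125, 0.2241]
tool_rot: [-3.141, -0.0, 3.139]
force: [-0.1, 0.6, -1.0]
grip_width: 0.0415
finger_force: 63.3
charger [([388.3, 269.5], 0.77, [0.5582, -0.1694]), ([400.5, 260.6], 0.45, [0.5456, -0.1548]), ([425.9, 394.3], 0.27, [0.7629, -0.0932])]
bay1_stop [([471.0, 260.0], 0.84, [0.5263, -0.0914])]
bay2_stop [([404.1, 262.5], 0.65, [0.5292, -0.168])]
bay3_stop [([338.0, 257.7], 0.81, [0.523, -0.2445])]
lever_tip [([506.7, 229.1], 0.94, [0.4752, -0.0891])]
[ 0.45038363 -0.30903372  0.22441096]
bay1_stop [([317.9, 228.2], 0.68, [0.5265, -0.0996]), ([318.3, 243.9], 0.67, [0.4773, -0.1009])]
bay2_stop [([340.5, 226.9], 0.88, [0.5313, -0.1703]), ([394.3, 247.9], 0.16, [0.467, -0.337])]
bay3_stop [([365.1, 226.0], 0.68, [0.5348, -0.2472])]
lever_tip [([317.0, 243.7], 0.35, [0.474, -0.0947])]
bay1_stop [([278.8, 245.0], 0.73, [0.5238, -0.0889])]
bay2_stop [([285.3, 267.5], 0.91, [0.5277, -0.1655])]
bay3_stop [([290.0, 294.4], 0.96, [0.5252, -0.2457]), ([300.3, 151.0], 0.24, [0.6593, 0.346])]
lever_tip [([288.8, 292.1], 0.48, [0.5164, -0.2726]), ([310.4, 212.5], 0.26, [0.6139, -0.0215])]
```

View pics/w4.png

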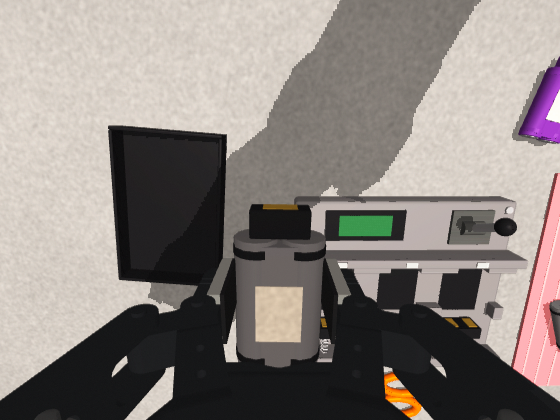

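```bash
python3 - <<'E'
from h import *
c=np.load("c4.npy",allow_pickle=True).item(); im=cv2.imread("pics/w4.png")
g=im[252:275,330:500].min(2); print(g.max())
m=(g>np.percentile(g,50)+50).astype(np.uint8)
n,l,st,ce=cv2.connectedComponentsWithStats(m)
for i in range(1,n):
    if st[i,4]>8:
        u=ce[i]+[330,252]; x0=st[i,0]+330;y0=st[i,1]+252
        print(u,st[i], "ctr",onz("wrist",u,.0555,c)[:2],"near/top",onz("wrist",(u[0],y0),.06,c)[:2],"bot",onz("wrist",(u[0],y0+st[i,3]),.051,c)[:2])
E
```

```text
246
[418.98676294 266.32129964] [   8    9  162   14 1662] ctr [ 0.5277 -0.1531] near/top [ 0.5192 -0.1562] bot [ 0.5406 -0.1494]
```

```bash
python3 - <<'E'
from h import *
c=np.load("c4.npy",allow_pickle=True).item(); im=cv2.imread("pics/w4.png")
g=im[252:275,330:500].min(2)
for t in (215,230):
  m=(g>t).astype(np.uint8)
  n,l,st,ce=cv2.connectedComponentsWithStats(m)
  for i in range(1,n):
    if st[i,4]>8:
        u=ce[i]+[330,252]; y0=st[i,1]+252
        print(t,u.round(1),st[i], "ctr",onz("wrist",u,.0555,c)[:2],"top",onz("wrist",(u[0],y0),.06,c)[:2],"bot",onz("wrist",(u[0],y0+st[i,3]),.051,c)[:2])
E
```

```text
215 [342.6 264.9] [ 8 11  9  5 39] ctr [ 0.5261 -0.2379] top [ 0.5217 -0.2391] bot [ 0.532  -0.2367]
215 [412. 265.] [77 11 11  5 55] ctr [ 0.5261 -0.1611] top [ 0.5216 -0.1635] bot [ 0.5319 -0.1585]
215 [482.8 265. ] [147  11  12   5  55] ctr [ 0.526  -0.0826] top [ 0.5215 -0.0863] bot [ 0.5318 -0.0787]
230 [342.6 264.9] [ 8 11  9  5 39] ctr [ 0.5261 -0.2379] top [ 0.5217 -0.2391] bot [ 0.532  -0.2367]
230 [412. 265.] [77 11 11  5 55] ctr [ 0.5261 -0.1611] top [ 0.5216 -0.1635] bot [ 0.5319 -0.1585]
230 [482.9 265. ] [148  11  11   5  54] ctr [ 0.5259 -0.0825] top [ 0.5215 -0.0862] bot [ 0.5318 -0.0785]
```

```bash
python3 -m inch '[[-0.035,0.021,0,0,0,0,1],[-0.035,0.021,0,0,0,0,1],[-0.033,0.021,0.03,0,0,0,1],[0,0,0.04,0,0.116,0,1],[0,0,0.03,0,0.117,0,1]]'
python3 -m inch '[[0,0,0,0,0.116,0,1],[0,0,0,0,0,0,1],[0,0,0,0,0,0,1]]'
python3 - <<'E'
from h import *
im=look("wrist",["bay1_stop","bay2_stop","bay3_stop"])
cv2.imwrite("pics/w5.png",im[:,:,::-1]); s=telemetry.observe();print(s["position"],s["tool_rot"],s["force"])
cv2.imwrite("pics/s5.png",grab_frame("side")[:,:,::-1])
E
```

```text
clock: 8.45
position: [0.5499, -0.2461, 0.1231]
tool_rot: [-3.142, -0.237, -3.14]
force: [-0.2, -0.2, -0.5]
grip_width: 0.0417
finger_force: 63.3
clock: 8.75
position: [0.5498, -0.2472, 0.1239]
tool_rot: [-3.141, -0.348, -3.141]
force: [0.1, -0.0, -1.5]
grip_width: 0.0417
finger_force: 63.3
bay1_stop [([475.3, 229.5], 0.75, [0.5256, -0.0927])]
bay2_stop [([364.2, 266.4], 0.73, [0.5544, -0.1805]), ([68.2, 170.4], 0.19, [0.4791, -0.4142])]
bay3_stop []
[ 0.54939929 -0.24762245  0.12567401] [-3.14112807 -0.34625979  3.1405698 ] [-0.23810732 -0.67440712 -1.6555594 ]
```

View pics/w5.png

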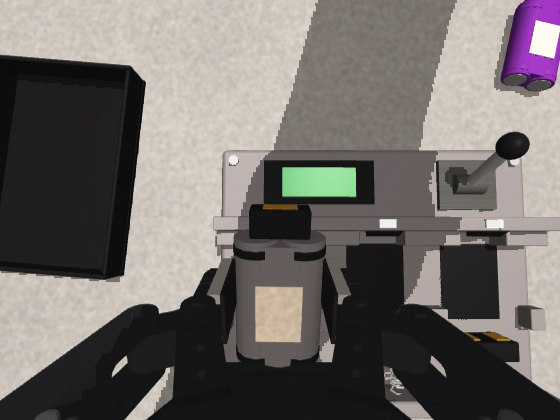

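```bash
python3 -m inch '[[-0.007,0.001,0.016,0,0,0,1],[-0.007,0,0.016,0,0,0,1],[-0.007,0,0.016,0,0,0,1],[-0.006,0,0.014,0,0,0,1],[0,0,0,0,0,0,1]]'
python3 - <<'E'
from h import *
s=telemetry.observe();print(s["position"],s["tool_rot"],s["force"])
im=look("side",["carriage3","bay3_stop"]); cv2.imwrite("pics/s6.png",cv2.resize(im[180:350,220:400,::-1],(720,680))[:600])
E
```

```text
clock: 9.5
position: [0.553, -0.2458, 0.0544]
tool_rot: [3.141, -0.352, -3.141]
force: [-0.6, -0.0, -1.8]
grip_width: 0.0414
finger_force: 63.5
[ 0.55303079 -0.24579439  0.05443634] [ 3.14096095 -0.35152018 -3.14102225] [-0.63889402 -0.02096779 -1.83615916]Traceback (most recent call last):
  File "<stdin>", line 3, in <module>
  File "h.py", line 27, in look
    print(n,[(np.round(d["xy"],1).tolist(),round(d["score"],2),onz(cam,d["xy"],z,c)[:2].tolist()) for d in landmark_of(n,cam)][:3])
                                                                                                           ~~~~~~~~~~~^^^^^^^
ValueError: it knows: bay1_stop, bay2_stop, bay3_stop, bin, charger, flat, jar_cap, lever_tip, meter, pack, pack1_nose, pack2_nose, pack3_nose, scissors, sheet, shell, tray
```

```bash
python3 -m inch '[[-0.0047,0,-0.0017,0,0,0,1],[0,0,0,0,0,0,1]]'
python3 -m inch '[[-0.0047,0,-0.0017,0,0,0,1],[0,0,0,0,0,0,1]]'
python3 -m inch '[[-0.0047,0,-0.0017,0,0,0,1],[0,0,0,0,0,0,1]]'
python3 - <<'E'
from h import *
im=grab_frame("side"); cv2.imwrite("pics/s6.png",cv2.resize(im[200:350,220:400,::-1],(720,600)))
E
```

```text
clock: 9.75
position: [0.5591, -0.2461, 0.0571]
tool_rot: [-3.141, -0.349, -3.141]
force: [-2.6, -0.6, -3.0]
grip_width: 0.0413
finger_force: 63.2
clock: 9.95
position: [0.564, -0.2461, 0.0571]
tool_rot: [-3.141, -0.349, -3.141]
force: [-4.5, -0.4, -2.3]
grip_width: 0.0415
finger_force: 63.1
clock: 10.15
position: [0.5687, -0.2461, 0.057]
tool_rot: [-3.142, -0.349, -3.141]
force: [-6.3, 0.4, -1.5]
grip_width: 0.0413
finger_force: 63.1
```

View pics/s6.png

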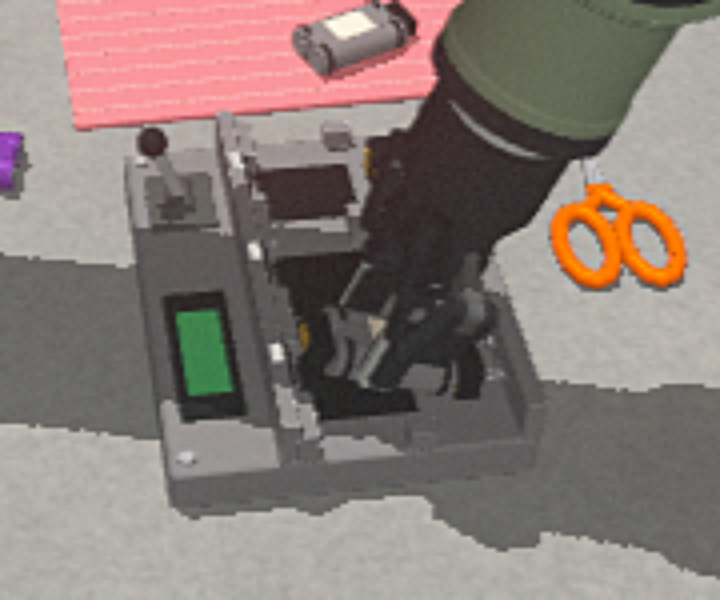

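```bash
python3 -m inch '[[-0.0017,0,0.0035,0,-0.07,0,1],[-0.0014,0,0.0036,0,-0.07,0,1],[0,0,0,0,0,0,1]]'
python3 -m inch '[[-0.0012,0,0.0037,0,-0.07,0,1],[-0.0009,0,0.0038,0,-0.07,0,1],[0,0,0,0,0,0,1]]'
python3 -m inch '[[-0.0007,0,0.0036,0,-0.07,0,1],[0,0,0,0,0,0,1],[0,0,0,0,0,0,1]]'
```

```text
clock: 10.5
position: [0.5678, -0.2464, 0.0496]
tool_rot: [3.141, -0.208, 3.141]
force: [-5.2, -0.3, -1.6]
grip_width: 0.0416
finger_force: 63.2
clock: 10.8
position: [0.5684, -0.2463, 0.0416]
tool_rot: [3.141, -0.068, 3.14]
force: [-4.1, 0.1, -2.2]
grip_width: 0.0413
finger_force: 63.4
clock: 11.1
position: [0.5697, -0.2464, 0.0381]
tool_rot: [3.142, 0.0, 3.141]
force: [-5.4, -1.6, -2.5]
grip_width: 0.0417
finger_force: 63.3
```

```bash
python3 -m inch '[[0,0,0.001,0,0,0,1],[0,0,0,0,0,0,1]]'
python3 -m inch '[[0,0,0.001,0,0,0,1],[0,0,0,0,0,0,1]]'
```

```text
clock: 11.3
position: [0.5702, -0.2464, 0.0372]
tool_rot: [-3.141, 0.001, 3.141]
force: [-6.1, 0.1, 0.9]
grip_width: 0.0416
finger_force: 63.8
clock: 11.5
position: [0.5702, -0.2464, 0.037]
tool_rot: [-3.141, 0.001, 3.141]
force: [-11.3, 2.2, 16.7]
grip_width: 0.0413
finger_force: 65.4
```

```bash
python3 -m inch '[[0.003,0,-0.0006,0,0,0,1],[0,0,0,0,0,0,1]]'
python3 -m inch '[[0.003,0,0,0,0,0,1],[0,0,0,0,0,0,1]]'
python3 -m inch '[[0.002,0,0,0,0,0,1],[0,0,0,0,0,0,1]]'
```

```text
clock: 11.7
position: [0.5673, -0.2464, 0.0371]
tool_rot: [-3.141, 0.001, 3.141]
force: [-8.0, 0.2, 8.7]
grip_width: 0.0413
finger_force: 64.1
clock: 11.9
position: [0.5649, -0.2464, 0.0371]
tool_rot: [-3.141, 0.002, 3.142]
force: [-3.9, -0.2, 7.2]
grip_width: 0.0417
finger_force: 64.1
clock: 12.1
position: [0.5632, -0.2464, 0.0371]
tool_rot: [-3.141, 0.003, -3.142]
force: [-3.2, -0.6, 6.1]
grip_width: 0.0416
finger_force: 64.0
```

```bash
python3 -m inch '[[0,0,0,0,0,0,0.3],[0,0,0,0,0,0,0.3],[0,0,0,0,0,0,0.3],[0,0,0,0,0,0,0.3]]'
python3 -m inch '[[0,0,-0.02,0,0,0,0.3],[0,0,-0.04,0,0,0,0.3],[0,0,-0.04,0,0,0,0.3],[0,0,-0.04,0,0,0,0],[0,0,-0.03,0,0,0,0]]'
python3 -m inch '[[0.04,0,0,0,0,0,0],[0.04,0,0,0,0,0,0],[0.02,0.02,0,0,0,0,0],[0,0,0,0,0,0,0]]'
python3 - <<'E'
from h import *
s=telemetry.observe();print(s["clock"],s["position"],s["force"])
im=look("wrist",["pack1","pack1_nose","bay1_stop","bay2_stop","bay3_stop","lever_tip"]); cv2.imwrite("pics/w7.png",im[:,:,::-1]); print(calibration("wrist")["pose"][:3,3])
E
```

```text
clock: 12.5
position: [0.5628, -0.246, 0.0364]
tool_rot: [-3.142, 0.001, -3.141]
force: [0.1, -0.1, -0.5]
grip_width: 0.0595
finger_force: 0.0
clock: 13.0
position: [0.5629, -0.2463, 0.2091]
tool_rot: [-3.141, 0.003, -3.142]
force: [0.0, -0.2, -0.3]
grip_width: 0.0847
finger_force: 0.0
clock: 13.4
position: [0.4603, -0.2247, 0.2067]
tool_rot: [3.141, 0.001, -3.142]
force: [0.9, -0.1, -0.0]
grip_width: 0.0852
finger_force: 0.0
13.4 [ 0.4603027  -0.22465535  0.20674489] [ 0.87547188 -0.13908801 -0.01048832]
pack1 [([512.1, 324.7], 0.82, [0.6111, 0.0481]), ([257.6, 289.4], 0.66, [0.5647, -0.2478]), ([482.0, 89.4], 0.55, [0.3559, -0.0348])]
pack1_nose []
bay1_stop [([420.0, 221.9], 0.66, [0.4854, -0.0758]), ([400.6, 257.8], 0.58, [0.5263, -0.0916])]
bay2_stop [([325.6, 258.8], 0.77, [0.5274, -0.1732])]
bay3_stop [([258.4, 256.5], 0.75, [0.5247, -0.2462]), ([257.8, 261.2], 0.68, [0.5302, -0.247])]
lever_tip []
[ 0.39051693 -0.22674014  0.35023021]
```

View pics/w7.png

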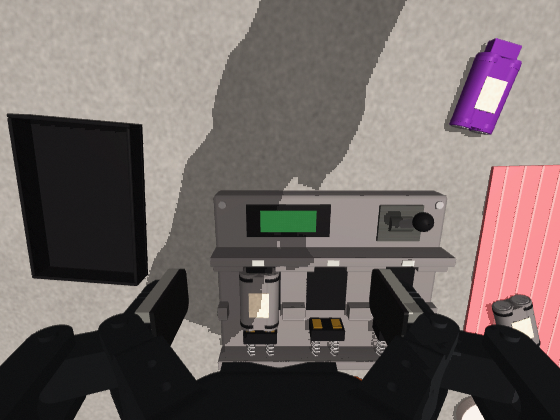

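```bash
python3 -m inch '[[-0.01,0.045,0,0,0,0,0],[-0.01,0.045,0,0,0,0,0],[-0.01,0.045,0,0,0,0,0],[-0.01,0.045,0,0,0,0,0],[-0.01,0.045,0,0,0,0,0]]'
python3 -m inch '[[-0.01,0.045,0,0,0,0,0],[0,0.04,0,0,0,0,0],[0,0,0,0,0,0,0],[0,0,0,0,0,0,0]]'
python3 - <<'E'
from h import *
s=telemetry.observe();print(s["clock"],s["position"],s["tool_rot"],s["qpos"][6])
c=calibration("wrist"); im=grab_frame("wrist");poses("pack1",0.02,c=c); poses("flat1",0.016,c=c);cv2.imwrite("pics/w8.png",im[:,:,::-1])
E
```

```text
clock: 14.25
position: [0.5129, 0.0007, 0.2063]
tool_rot: [-3.142, 0.001, 3.142]
force: [1.2, 0.1, 0.5]
grip_width: 0.0855
finger_force: 0.0
clock: 14.65
position: [0.5225, 0.0845, 0.2061]
tool_rot: [-3.141, 0.0, -3.14]
force: [-0.4, 0.5, 0.3]
grip_width: 0.0852
finger_force: 0.0
14.65 [0.52248938 0.08449296 0.20606602] [-3.14129754e+00  4.35836489e-04 -3.13969827e+00] 1.3286443661228182
pack1 0.96 [345.0, 0.0, 401.7, 17.4] ctr 346 173 L 46 W 14 yaw 1.571 centroid [344. 178.]
pack1 0.92 [148.8, 1.0, 205.4, 67.9] ctr 364 -14 L 61 W 44 yaw 2.892 centroid [366. -14.]
pack1 0.76 [484.9, 0.0, 539.1, 49.0] ctr 359 299 L 48 W 41 yaw 1.582 centroid [357. 299.]
pack1 0.56 [243.3, 248.8, 299.5, 317.5] ctr 633 77 L 90 W 45 yaw 0.392 centroid [630.  76.]
flat1 0.79 [413.7, 119.3, 458.5, 217.8] ctr 496 255 L 102 W 45 yaw 0.165 centroid [494. 255.]
flat1 0.7 [395.6, 237.0, 440.6, 305.2] ctr 615 248 L 84 W 45 yaw 3.095 centroid [606. 250.]
```

View pics/w8.png

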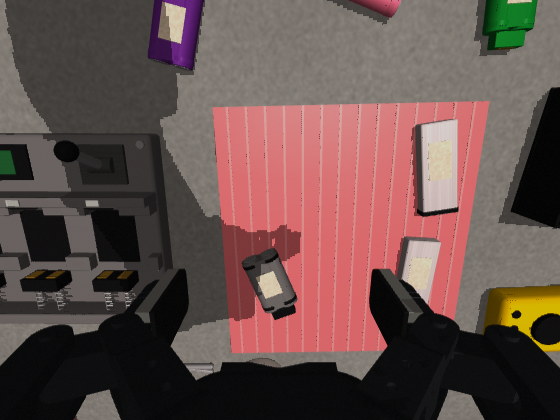

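```bash
python3 -m inch '[[-0.04,-0.002,0,0,0,0,0],[-0.04,-0.003,0,0,0,0,0],[-0.036,0,0,0,0,0,0],[0,0,0,0,0,0.138,0],[0,0,0,0,0,0.138,0]]'
python3 -m inch '[[0,0,0,0,0,0.138,0],[0,0,0,0,0,0.138,0],[0,0,0,0,0,0.138,0],[0,0,0,0,0,0.138,0],[0,0,0,0,0,0.138,0]]'
python3 -m inch '[[0,0,0,0,0,0.138,0],[0,0,0,0,0,0.138,0],[0,0,0,0,0,0.138,0],[0,0,0,0,0,0.138,0],[0,0,0,0,0,0.138,0]]'
python3 -m inch '[[0,0,0,0,0,0.138,0],[0,0,0,0,0,0.138,0],[0,0,0,0,0,0.138,0],[0,0,0,0,0,0.138,0],[0,0,0,0,0,0.138,0]]'
python3 -m inch '[[0,0,0.04,0,0,0.138,0],[0,0,0.04,0,0,0.138,0],[0,0,0.02,0,0,0.135,0],[0,0,0,0,0,0,0],[0,0,0,0,0,0,0]]'
python3 - <<'E'
from h import *
s=telemetry.observe();print(s["clock"],s["position"],s["tool_rot"],s["qpos"])
c=calibration("wrist"); im=snap("wrist","w9");poses("pack1",0.02,c=c)
E
```

```text
clock: 15.3
position: [0.6391, 0.0771, 0.2059]
tool_rot: [-3.141, 0.001, 2.858]
force: [-0.5, -0.8, -0.4]
grip_width: 0.0857
finger_force: 0.0
clock: 15.8
position: [0.6386, 0.0774, 0.2066]
tool_rot: [3.141, 0.001, 2.168]
force: [-0.1, 0.4, -0.9]
grip_width: 0.0854
finger_force: 0.0
clock: 16.3
position: [0.6386, 0.0775, 0.2066]
tool_rot: [3.14, 0.0, 1.478]
force: [-1.3, 0.2, 0.3]
grip_width: 0.0855
finger_force: 0.0
clock: 16.8
position: [0.6386, 0.0775, 0.2066]
tool_rot: [3.141, -0.001, 0.788]
force: [0.5, 0.1, -0.5]
grip_width: 0.0853
finger_force: 0.0
clock: 17.3
position: [0.639, 0.0779, 0.1072]
tool_rot: [3.14, -0.001, 0.388]
force: [-0.1, 0.5, 1.5]
grip_width: 0.0852
finger_force: 0.0
17.3 [0.63897385 0.07788391 0.10721864] [ 3.14042382e+00 -9.60592787e-04  3.87671242e-01] [-0.64092753  0.82139314  0.69785609  1.67183524 -0.64785419  0.89187011
 -0.86202355]
pack1 0.82 [252.8, 169.7, 308.7, 276.0] ctr 635 76 L 88 W 43 yaw 0.397 centroid [635.  76.]
pack1 0.64 [347.4, 248.5, 559.2, 418.7] ctr 587 -123 L 175 W 150 yaw 1.571 centroid [ 621. -108.]
```

```bash
python3 -m inch '[[0.002,0,0.03,0,0,0,0],[0,0,0.03,0,0,0,0],[0,0,0.03,0,0,0,0],[0,0,0.007,0,0,0,0],[0,0,0,0,0,0,0]]' 60
python3 -m inch '[[0,0,0,0,0,0,1],[0,0,0,0,0,0,1],[0,0,0,0,0,0,1],[0,0,0,0,0,0,1],[0,0,0,0,0,0,1]]' 60
python3 -m inch '[[0,0,-0.01,0,0,0,1],[0,0,-0.04,0,0,0,1],[0,0,-0.05,0,0,0,1],[0,0,-0.05,0,0,0,1],[0,0,-0.05,0,0,0,1]]' 60
python3 -m inch '[[0,0,0,0,0,-0.138,1],[0,0,0,0,0,-0.138,1],[0,0,0,0,0,-0.138,1],[0,0,0,0,0,-0.138,1],[0,0,0,0,0,-0.138,1]]'
python3 -m inch '[[0,0,0,0,0,-0.138,1],[0,0,0,0,0,-0.138,1],[0,0,0,0,0,-0.138,1],[0,0,0,0,0,-0.138,1],[0,0,0,0,0,-0.138,1]]'
python3 -m inch '[[0,0,0,0,0,-0.138,1],[0,0,0,0,0,-0.138,1],[0,0,0,0,0,-0.138,1],[0,0,0,0,0,-0.138,1],[0,0,0,0,0,-0.138,1]]'
python3 -m inch '[[0,0,0,0,0,-0.138,1],[0,0,0,0,0,-0.138,1],[0,0,0,0,0,-0.138,1],[0,0,0,0,0,-0.138,1],[0,0,0,0,0,-0.132,1]]'
python3 - <<'E'
from h import *
s=telemetry.observe();print(s["clock"],s["position"],s["tool_rot"],s["qpos"].round(3))
E
```

```text
clock: 17.9
position: [0.6408, 0.0794, 0.0101]
tool_rot: [3.141, -0.001, 0.386]
force: [-0.6, -0.6, -0.0]
grip_width: 0.0852
finger_force: 0.0
clock: 18.4
position: [0.6412, 0.0798, 0.0111]
tool_rot: [3.141, -0.003, 0.385]
force: [-3.8, 0.4, 15.3]
grip_width: 0.042
finger_force: 58.7
clock: 18.9
position: [0.6399, 0.0795, 0.2123]
tool_rot: [3.141, -0.001, 0.384]
force: [1.8, 0.7, -2.8]
grip_width: 0.0413
finger_force: 61.4
clock: 19.4
position: [0.6402, 0.0795, 0.2103]
tool_rot: [3.14, -0.001, 1.08]
force: [0.1, -1.2, -2.3]
grip_width: 0.0411
finger_force: 61.5
clock: 19.9
position: [0.6402, 0.0794, 0.2103]
tool_rot: [3.14, 0.001, 1.77]
force: [-0.0, -0.7, -1.7]
grip_width: 0.0416
finger_force: 61.5
clock: 20.4
position: [0.6402, 0.0793, 0.2102]
tool_rot: [3.141, 0.001, 2.46]
force: [-0.1, -0.2, -2.0]
grip_width: 0.0414
finger_force: 61.4
clock: 20.9
position: [0.6402, 0.0792, 0.2102]
tool_rot: [-3.141, 0.001, -3.139]
force: [0.8, 0.2, -1.9]
grip_width: 0.0413
finger_force: 61.4
20.9 [0.64021967 0.0792185  0.21021782] [-3.14074417e+00  1.39154095e-03 -3.13913884e+00] [-0.263  0.576  0.073  1.569 -0.046  0.997  1.396]
```

```bash
python3 -m inch '[[0.018,-0.035,0,0,0,0,1],[0.018,-0.035,0,0,0,0,1],[0.018,-0.035,0,0,0,0,1],[0.018,-0.035,0,0,0,0,1],[0.018,-0.033,0,0,0,0,1]]'
python3 -m inch '[[0,0,0.04,0,0.116,0,1],[0,0,0.02,0,0.117,0,1],[0,0,0.02,0,0.116,0,1],[0,0,0,0,0,0,1],[0,0,0,0,0,0,1]]'
python3 - <<'E'
from h import *
im=look("wrist",["bay1_stop","bay2_stop","bay3_stop"])
cv2.imwrite("pics/w10.png",im[:,:,::-1]); s=telemetry.observe();print(s["position"],s["tool_rot"],s["force"],s["qpos"].round(2))
E
```

```text
clock: 21.4
position: [0.5487, -0.095, 0.2102]
tool_rot: [-3.141, 0.001, 3.138]
force: [1.6, -1.0, -1.5]
grip_width: 0.0418
finger_force: 61.5
clock: 21.9
position: [0.543, -0.0934, 0.1301]
tool_rot: [-3.141, -0.347, 3.138]
force: [-0.9, -0.6, -1.1]
grip_width: 0.0415
finger_force: 61.5
bay1_stop []
bay2_stop [([182.8, 242.4], 0.57, [0.5292, -0.1703])]
bay3_stop [([86.6, 237.7], 0.72, [0.5252, -0.2476])]
[ 0.54333759 -0.09330142  0.13196054] [-3.14125487 -0.34410876  3.13828939] [ 0.52846975  0.56958252 -1.28488834] [-0.01  0.71  0.1   1.6  -0.04  1.18  1.67]
```

View pics/w10.png

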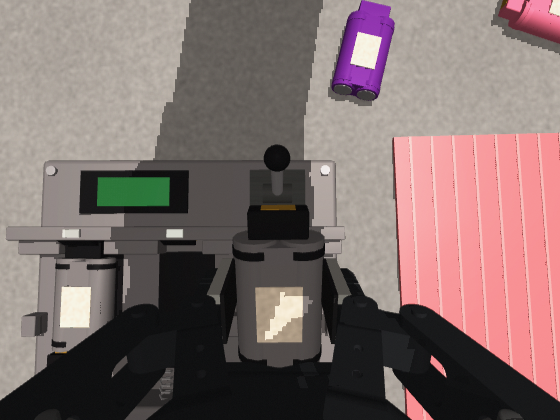

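```bash
python3 -m inch '[[-0.009,0,0.0175,0,0,0,1],[-0.009,0,0.0175,0,0,0,1],[-0.009,0,0.0175,0,0,0,1],[-0.009,0,0.017,0,0,0,1],[0,0,0,0,0,0,1]]'
python3 -m inch '[[0,0,0,0,0,0,1]]'
```

```text
clock: 22.6
position: [0.5533, -0.0929, 0.0506]
tool_rot: [3.141, -0.348, 3.139]
force: [-0.1, 0.7, 2.6]
grip_width: 0.0417
finger_force: 69.8
clock: 22.7
position: [0.553, -0.093, 0.0516]
tool_rot: [3.142, -0.349, 3.139]
force: [0.1, 0.4, -2.0]
grip_width: 0.0415
finger_force: 69.5
```

```bash
python3 -m inch '[[0.0017,0,-0.0047,0,0,0,1],[0,0,0,0,0,0,1]]'
python3 -m inch '[[-0.0047,-0.001,-0.0017,0,0,0,1],[0,0,0,0,0,0,1]]'
python3 -m inch '[[-0.0047,0,-0.0017,0,0,0,1],[0,0,0,0,0,0,1]]'
python3 -m inch '[[-0.0047,0,-0.0017,0,0,0,1],[0,0,0,0,0,0,1]]'
```

```text
clock: 22.9
position: [0.5534, -0.0932, 0.0581]
tool_rot: [-3.141, -0.347, 3.139]
force: [0.5, 0.5, -1.9]
grip_width: 0.0414
finger_force: 69.5
clock: 23.1
position: [0.5588, -0.0942, 0.0576]
tool_rot: [-3.141, -0.347, 3.139]
force: [-0.0, 0.1, -1.6]
grip_width: 0.0414
finger_force: 69.5
clock: 23.3
position: [0.5632, -0.0942, 0.0574]
tool_rot: [-3.141, -0.349, 3.139]
force: [-3.4, -1.2, -0.6]
grip_width: 0.0415
finger_force: 69.5
clock: 23.5
position: [0.5681, -0.0941, 0.0574]
tool_rot: [-3.142, -0.349, 3.139]
force: [-4.1, -0.2, 0.0]
grip_width: 0.0413
finger_force: 69.5
```

```bash
python3 - <<'E'
from h import *
a=cv2.imread("pics/w10.png")[180:380,190:370]; b=grab_frame("wrist")[180:380,190:370,::-1]
cv2.imwrite("pics/w11.png",cv2.resize(np.hstack([a,b]),(792,440)))
E
```

```text
(no output)
```

View pics/w11.png

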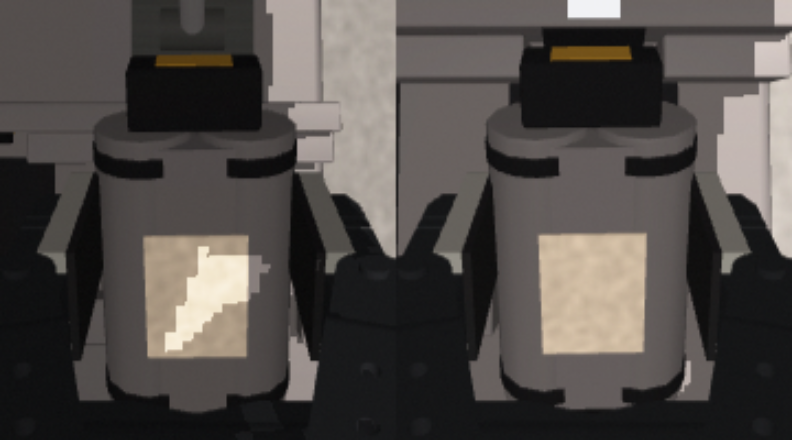

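```bash
python3 -m inch '[[0,0,0,0,0,0,1]]';python3 -m inch '[[-0.0028,0,-0.001,0,0,0,1],[0,0,0,0,0,0,1]]';python3 -m inch '[[0,0,0,0,0,0,1]]';python3 -m inch '[[0,0,0,0,0,0,1]]'
```

```text
clock: 23.65
position: [0.5677, -0.0942, 0.0574]
tool_rot: [-3.141, -0.349, 3.139]
force: [-4.8, -1.0, -0.3]
grip_width: 0.0412
finger_force: 69.5
clock: 23.85
position: [0.5709, -0.0942, 0.0574]
tool_rot: [-3.141, -0.348, 3.139]
force: [-5.2, -0.3, -0.1]
grip_width: 0.0414
finger_force: 69.5
clock: 23.95
position: [0.5707, -0.0942, 0.0574]
tool_rot: [-3.142, -0.349, 3.139]
force: [-6.6, -0.8, 0.3]
grip_width: 0.0412
finger_force: 69.5
clock: 24.05
position: [0.5707, -0.0942, 0.0574]
tool_rot: [-3.141, -0.349, 3.139]
force: [-5.5, -0.5, -0.2]
grip_width: 0.0415
finger_force: 69.5
```

```bash
python3 -m inch '[[-0.0015,0,0.0035,0,-0.07,0,1],[-0.0014,0,0.0036,0,-0.07,0,1],[0,0,0,0,0,0,1]]'
python3 -m inch '[[-0.0012,0,0.0037,0,-0.07,0,1],[-0.0009,0,0.0038,0,-0.07,0,1],[0,0,0,0,0,0,1]]'
python3 -m inch '[[-0.0007,0,0.0036,0,-0.07,0,1],[0,0,0,0,0,0,1],[0,0,0,0,0,0,1]]'
python3 -m inch '[[0,0,0.001,0,0,0,1],[0,0,0,0,0,0,1]]'
python3 -m inch '[[0,0,0.001,0,0,0,1],[0,0,0,0,0,0,1]]'
```

```text
clock: 24.35
position: [0.5704, -0.0942, 0.0501]
tool_rot: [3.141, -0.207, 3.138]
force: [-4.8, -0.3, -0.3]
grip_width: 0.0414
finger_force: 69.6
clock: 24.65
position: [0.5708, -0.0942, 0.0421]
tool_rot: [3.141, -0.067, 3.138]
force: [-5.4, -0.8, -0.1]
grip_width: 0.0411
finger_force: 69.7
clock: 24.95
position: [0.5722, -0.0943, 0.0385]
tool_rot: [-3.142, 0.001, 3.138]
force: [-4.5, -1.5, -1.4]
grip_width: 0.0412
finger_force: 69.7
clock: 25.15
position: [0.5725, -0.0942, 0.0375]
tool_rot: [-3.142, 0.002, 3.139]
force: [-4.8, -0.5, 0.9]
grip_width: 0.0412
finger_force: 69.6
clock: 25.35
position: [0.5725, -0.0942, 0.0364]
tool_rot: [-3.142, 0.001, 3.139]
force: [-4.3, -0.8, -0.1]
grip_width: 0.0416
finger_force: 69.6
```

```bash
python3 -m inch '[[0,0,0.001,0,0,0,1],[0,0,0,0,0,0,1]]'
python3 -m inch '[[0,0,0.001,0,0,0,1],[0,0,0,0,0,0,1]]'
python3 -m inch '[[0,0,0.001,0,0,0,1],[0,0,0,0,0,0,1]]'
```

```text
clock: 25.55
position: [0.5725, -0.0942, 0.0356]
tool_rot: [-3.142, 0.002, 3.139]
force: [-6.2, -0.1, 4.8]
grip_width: 0.0414
finger_force: 69.9
clock: 25.75
position: [0.5724, -0.0942, 0.0348]
tool_rot: [-3.142, 0.001, 3.138]
force: [-10.1, 0.2, 9.7]
grip_width: 0.0417
finger_force: 70.6
clock: 25.95
position: [0.5723, -0.0942, 0.0339]
tool_rot: [3.142, 0.001, 3.139]
force: [-11.4, 0.9, 13.4]
grip_width: 0.0413
finger_force: 71.3
```

```bash
python3 -m inch '[[0,0,-0.0005,0,-0.035,0,1],[0,0,0,0,0,0,1]]'
python3 -m inch '[[0,0,0.001,0,0,0,1],[0,0,0,0,0,0,1]]'
python3 - <<'E'
from h import *
b=grab_frame("wrist")[120:400,140:420,::-1]; 
a=grab_frame("side")[200:350,220:400,::-1]
cv2.imwrite("pics/w12.png",np.hstack([cv2.resize(b,(400,400)),cv2.resize(a,(400,400))]))
E
```

```text
clock: 26.15
position: [0.5722, -0.0942, 0.0341]
tool_rot: [3.142, 0.038, 3.138]
force: [-5.3, -1.2, 0.2]
grip_width: 0.0414
finger_force: 69.8
clock: 26.35
position: [0.5722, -0.0942, 0.0337]
tool_rot: [3.141, 0.036, 3.138]
force: [-14.0, 0.2, 19.3]
grip_width: 0.0413
finger_force: 72.0
```

View pics/w12.png

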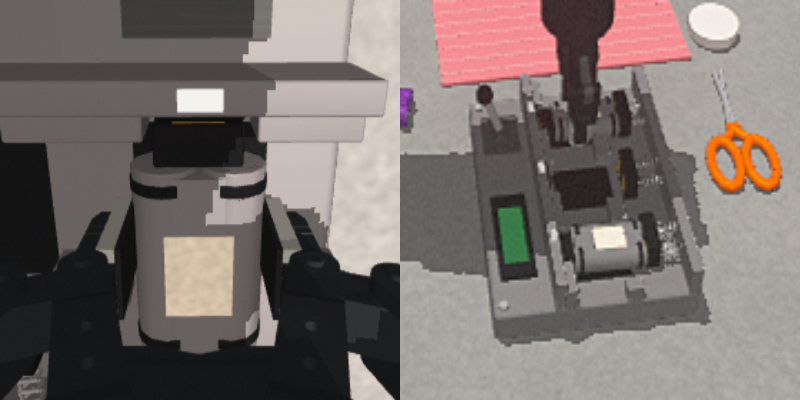

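```bash
python3 -m inch '[[0.003,0,-0.0008,0,0,0,1],[0,0,0,0,0,0,1]]'
python3 -m inch '[[0.003,0,-0.0001,0,0,0,1],[0,0,0,0,0,0,1]]'
python3 -m inch '[[0.002,0,-0.0001,0,0,0,1],[0,0,0,0,0,0,1]]'
```

```text
clock: 26.65
position: [0.5696, -0.0942, 0.0339]
tool_rot: [3.142, 0.037, 3.139]
force: [-7.4, -1.0, 4.4]
grip_width: 0.0413
finger_force: 70.1
clock: 26.85
position: [0.5671, -0.0941, 0.0338]
tool_rot: [-3.142, 0.038, 3.139]
force: [-3.4, -0.5, 5.3]
grip_width: 0.0419
finger_force: 70.2
clock: 27.05
position: [0.5661, -0.0941, 0.0339]
tool_rot: [-3.141, 0.04, 3.139]
force: [4.8, -0.7, 0.0]
grip_width: 0.0414
finger_force: 69.8
```

```bash
python3 -m inch '[[0,0,0,0,0,0,0.3],[0,0,0,0,0,0,0.3],[0,0,0,0,0,0,0.3],[0,0,0,0,0,0,0.3]]'
python3 -m inch '[[0,0,-0.02,0,0.037,0,0.3],[0,0,-0.04,0,0,0,0.3],[0,0,-0.04,0,0,0,0.3],[0,0,-0.04,0,0,0,0],[0,0,-0.02,0,0,0,0]]'
python3 -m inch '[[0.03,-0.025,0,0,0,0,0],[0.03,-0.025,0,0,0,0,0],[0.03,-0.025,0,0,0,0,0],[0,0,0,0,0,0,0]]'
python3 - <<'E'
from h import *
s=telemetry.observe();print(s["clock"],s["position"],s["force"])
im=look("wrist",["pack1","bay1_stop","bay2_stop","bay3_stop","lever_tip"]); cv2.imwrite("pics/w13.png",cv2.resize(im[170:390,140:460,::-1],(800,550)))
E
```

```text
clock: 27.45
position: [0.5648, -0.0941, 0.0335]
tool_rot: [-3.142, 0.037, 3.139]
force: [0.6, 0.4, -0.3]
grip_width: 0.0599
finger_force: 0.0
clock: 27.95
position: [0.565, -0.0942, 0.1969]
tool_rot: [-3.141, 0.003, 3.139]
force: [0.2, 0.4, -1.0]
grip_width: 0.0847
finger_force: 0.0
clock: 28.35
position: [0.4703, -0.1722, 0.1939]
tool_rot: [-3.141, -0.001, 3.134]
force: [1.0, 1.4, -0.6]
grip_width: 0.0854
finger_force: 0.0
28.35 [ 0.47029768 -0.17217283  0.19390238] [ 0.99783572  1.44800737 -0.56422701]
pack1 [([438.3, 78.8], 0.97, [0.3594, -0.03]), ([210.1, 286.9], 0.94, [0.5634, -0.2463]), ([351.9, 286.9], 0.88, [0.5646, -0.0943])]
bay1_stop [([355.2, 254.3], 0.9, [0.5268, -0.0931])]
bay2_stop [([280.1, 252.4], 0.96, [0.5241, -0.171])]
bay3_stop [([208.7, 255.3], 0.65, [0.5268, -0.2452])]
lever_tip [([368.6, 214.3], 0.98, [0.4722, -0.0945]), ([209.0, 286.8], 0.68, [0.5411, -0.2373])]
```

View pics/w13.png

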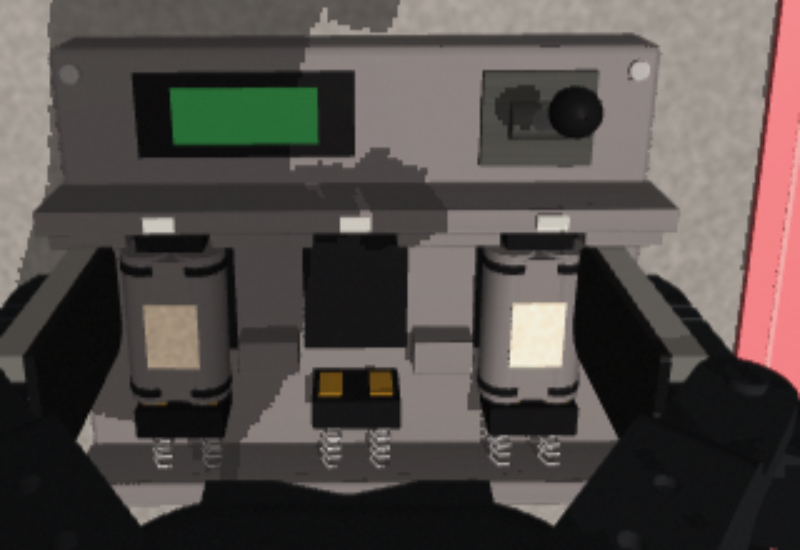

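```bash
python3 -m inch '[[0.03,0.04,0,0,0,0,1],[0.03,0.038,0,0,0,0,1],[0,0,0,0,0,0,1],[0,0,0,0,0,0,1]]' 40
python3 -m inch '[[0,0,0.04,0,0,0,1],[0,0,0.04,0,0,0,1],[0,0,0.04,0,0,0,1],[0,0,0.004,0,0,0,1],[0,0,0,0,0,0,1]]'
python3 - <<'E'
from h import *
s=telemetry.observe();print(s["clock"],s["position"],s["force"],s["qpos"].round(2)); look("wrist",["lever_tip"])
E
```

```text
clock: 29.05
position: [0.4146, -0.0897, 0.1939]
tool_rot: [3.142, 0.001, 3.141]
force: [0.5, -0.8, 0.7]
grip_width: 0.0282
finger_force: 0.0
clock: 29.55
position: [0.4143, -0.0911, 0.0695]
tool_rot: [-3.142, -0.002, 3.138]
force: [0.5, -0.9, 0.3]
grip_width: -0.0002
finger_force: 0.0
29.55 [ 0.41426042 -0.09107374  0.06946079] [ 0.49804911 -0.89363371  0.27411059] [ 0.04  0.51  0.05  2.24 -0.06  0.4   1.7 ]
lever_tip []
```

```bash
python3 -m inch '[[-0.015,-0.003,0,0,0,0,1],[-0.015,0,0,0,0,0,1],[0,0,0,0,0,0,1]]'
python3 -m inch '[[-0.01,0,0,0,0,0,1],[-0.01,0,0,0,0,0,1],[0,0,0,0,0,0,1]]'
python3 -m inch '[[-0.01,0,0,0,0,0,1],[0,0,0,0,0,0,1]]'
python3 -m inch '[[-0.005,0,0,0,0,0,1],[0,0,0,0,0,0,1]]'
python3 -m inch '[[-0.004,0,0,0,0,0,1],[0,0,0,0,0,0,1]]'
```

```text
clock: 29.95
position: [0.447, -0.0939, 0.0716]
tool_rot: [-3.141, 0.005, 3.139]
force: [-0.4, -0.9, 0.4]
grip_width: 0.0002
finger_force: 0.0
clock: 30.25
position: [0.4656, -0.0938, 0.0701]
tool_rot: [-3.141, 0.002, 3.139]
force: [0.0, 0.4, 0.3]
grip_width: 0.0001
finger_force: 0.0
clock: 30.45
position: [0.4753, -0.0938, 0.0697]
tool_rot: [-3.142, 0.001, 3.139]
force: [0.3, 0.1, -0.1]
grip_width: -0.0001
finger_force: 0.0
clock: 30.65
position: [0.4796, -0.0938, 0.0696]
tool_rot: [-3.142, 0.0, 3.139]
force: [-0.2, -0.6, 0.4]
grip_width: -0.0001
finger_force: 0.0
clock: 30.85
position: [0.4835, -0.0938, 0.0696]
tool_rot: [3.142, 0.0, 3.139]
force: [0.1, -0.3, -0.2]
grip_width: -0.0002
finger_force: 0.1
```

```bash
python3 - <<'E'
from h import *
look("side",["lever_tip"]); 
im=grab_frame("side"); t=grab_frame("top")
cv2.imwrite("pics/s14.png",np.hstack([cv2.resize(im[195:305,220:330,::-1],(400,400)),cv2.resize(t[200:270,290:360,::-1],(400,400))]))
for p in [(.4702,-.0945,.081),(.5068,-.0945,.081)]: print(proj("side",p),proj("top",p))
E
```

```text
lever_tip [([272.6, 233.3], 0.56, [0.5078, -0.0889]), ([311.6, 297.7], 0.25, [0.5601, -0.2928])]
[257.17404243 236.08021158] [316.94594825 244.94202754]
[272.50477199 234.88086526] [316.95770441 232.98691951]
```

View pics/s14.png

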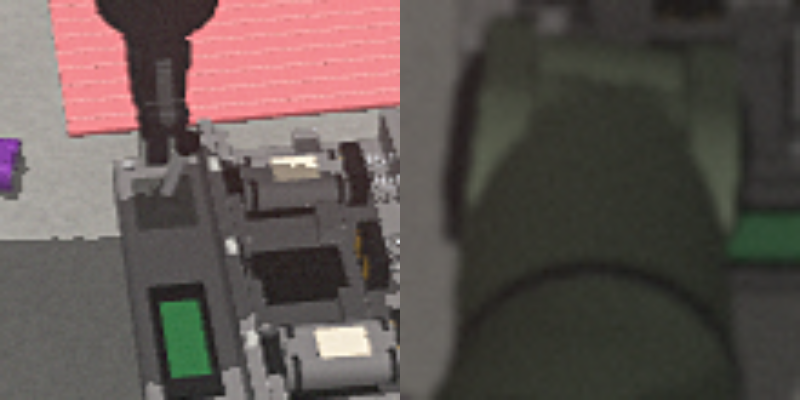

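```bash
python3 -m inch '[[-0.002,0,0,0,0,0,1],[0,0,0,0,0,0,1]]'
python3 -m inch '[[-0.002,0,0,0,0,0,1],[0,0,0,0,0,0,1]]'
python3 -m inch '[[-0.002,0,0,0,0,0,1],[0,0,0,0,0,0,1]]'
```

```text
clock: 31.25
position: [0.4852, -0.0939, 0.0696]
tool_rot: [-3.142, -0.0, 3.139]
force: [-1.1, -0.3, 0.4]
grip_width: 0.0001
finger_force: 0.4
clock: 31.45
position: [0.4873, -0.0939, 0.0696]
tool_rot: [-3.142, -0.0, 3.139]
force: [-0.6, 0.3, -1.5]
grip_width: -0.0
finger_force: 0.6
clock: 31.65
position: [0.4893, -0.0939, 0.0696]
tool_rot: [-3.142, -0.0, 3.139]
force: [-2.1, -0.1, -1.3]
grip_width: 0.0001
finger_force: 0.5
```

```bash
python3 -m inch '[[-0.002,0,0,0,0,0,1],[0,0,0,0,0,0,1]]'
python3 -m inch '[[-0.002,0,0,0,0,0,1],[0,0,0,0,0,0,1]]'
python3 -m inch '[[-0.002,0,0,0,0,0,1],[0,0,0,0,0,0,1]]'
python3 -m inch '[[-0.002,0,0,0,0,0,1],[0,0,0,0,0,0,1]]'
python3 - <<'E'
from h import *
look("side",["lever_tip"])
E
```

```text
clock: 31.85
position: [0.4911, -0.0939, 0.0696]
tool_rot: [-3.142, -0.0, 3.139]
force: [-1.9, 0.3, -1.1]
grip_width: 0.0001
finger_force: 1.2
clock: 32.05
position: [0.4915, -0.0939, 0.0693]
tool_rot: [3.141, -0.004, 3.139]
force: [-11.5, -0.4, 5.3]
grip_width: 0.0001
finger_force: 6.1
clock: 32.25
position: [0.4918, -0.0939, 0.0691]
tool_rot: [3.141, -0.007, 3.138]
force: [-21.4, 1.3, 11.9]
grip_width: -0.0003
finger_force: 11.2
clock: 32.45
position: [0.492, -0.094, 0.0688]
tool_rot: [3.141, -0.01, 3.138]
force: [-29.8, 0.7, 15.1]
grip_width: 0.0001
finger_force: 16.7
lever_tip [([282.2, 244.7], 0.69, [0.5245, -0.1308]), ([272.5, 235.0], 0.46, [0.5067, -0.0949])]
```

```bash
python3 -m inch '[[0.03,0,0,0,0,0,1],[0.02,0,-0.04,0,0,0,0],[0,0,-0.05,0,0,0,0],[0,0,-0.05,0,0,0,0],[0,0.03,0,0,0,0,0]]'
python3 -m inch '[[-0.005,0.045,0,0,0,0,0],[-0.005,0.045,0,0,0,0,0],[-0.005,0.045,0,0,0,0,0],[-0.005,0.045,0,0,0,0,0],[-0.005,0.045,0,0,0,0,0]]'
python3 -m inch '[[0,0.045,0,0,0,0,0],[0,0.04,0,0,0,0,0],[0,0,0,0,0,0,0],[0,0,0,0,0,0,0]]'
python3 - <<'E'
from h import *
s=telemetry.observe();print(s["clock"],s["position"],s["tool_rot"],s["qpos"].round(2))
c=calibration("wrist"); im=snap("wrist","w15");poses("flat1",0.016,c=c);poses("bin",0.06,c=c); print([onz("wrist",d["xy"],0,c) for d in landmark_of("bin","wrist")])
look("side",["lever_tip"]);look("top",["lever_tip"])
E
```

```text
clock: 33.05
position: [0.4501, -0.0663, 0.2154]
tool_rot: [-3.141, 0.01, 3.134]
force: [1.2, 1.1, -1.9]
grip_width: 0.0582
finger_force: 0.0
clock: 33.55
position: [0.4733, 0.1633, 0.2101]
tool_rot: [3.141, 0.002, 3.139]
force: [0.6, -0.6, -0.0]
grip_width: 0.0855
finger_force: 0.0
clock: 33.95
position: [0.4732, 0.247, 0.2096]
tool_rot: [3.141, 0.0, 3.14]
force: [-0.1, -0.3, 0.3]
grip_width: 0.0855
finger_force: 0.0
33.95 [0.47315907 0.24702107 0.20957568] [3.14134212e+00 3.93769821e-04 3.14038732e+00] [-0.56  0.4  -0.04  1.86  0.02  0.87  0.96]
flat1 0.78 [260.4, 168.6, 308.2, 256.9] ctr 495 255 L 104 W 40 yaw 0.169 centroid [493. 255.]
flat1 0.74 [261.0, 274.4, 295.6, 350.7] ctr 625 248 L 108 W 40 yaw 3.096 centroid [623. 248.]
bin 0.76 [368.5, 135.9, 552.5, 283.5] ctr 485 419 L 156 W 136 yaw 1.469 centroid [480. 420.]
[array([0.4886, 0.433 , 0.    ])]
lever_tip []
lever_tip [([317.7, 229.3], 0.47, [0.5182, -0.0968])]
```

```bash
python3 -m inch '[[-0.021,0.008,0.04,0,0,0,0],[0,0,0.04,0,0,-0.08,0],[0,0,0.04,0,0,-0.085,0],[0,0,0.04,0,0,0,0],[0,0,0.02,0,0,0,0]]' 60
python3 -m inch '[[0,0,0.022,0,0,0,0],[0,0,0,0,0,0,0]]'
python3 -m inch '[[0,0,0,0,0,0,1],[0,0,0,0,0,0,1],[0,0,0,0,0,0,1],[0,0,0,0,0,0,1],[0,0,0,0,0,0,1]]'
```

```text
clock: 34.85
position: [0.4931, 0.2531, 0.0266]
tool_rot: [-3.141, -0.003, -2.98]
force: [-0.3, 0.3, 0.3]
grip_width: 0.0851
finger_force: 0.0
clock: 35.05
position: [0.493, 0.2532, 0.0054]
tool_rot: [-3.14, -0.004, -2.98]
force: [0.1, -0.4, 0.3]
grip_width: 0.0854
finger_force: 0.0
clock: 35.55
position: [0.4947, 0.2544, 0.009]
tool_rot: [3.141, 0.002, -2.98]
force: [-2.4, -1.8, 14.3]
grip_width: 0.0366
finger_force: 59.3
```

```bash
python3 -m inch '[[0,0,-0.03,0,0,0,1],[0,0,-0.045,0,0,0,1],[0,0,-0.045,0,0,0.085,1],[0,0,-0.03,0,0,0.085,1],[0,0,0,0,0,0.085,1]]'
python3 -m inch '[[0.005,0.045,0,0,0,0,1],[0.005,0.045,0,0,0,0,1],[0.005,0.045,0,0,0,0,1],[0.006,0.045,0,0,0,0,1],[0,0,0,0,0,0,1]]'
python3 - <<'E'
from h import *
s=telemetry.observe();print(s["clock"],s["position"],s["tool_rot"],s["qpos"].round(2))
c=calibration("wrist"); im=snap("wrist","w16");poses("bin",0.06,c=c); print([onz("wrist",d["xy"],0,c) for d in landmark_of("bin","wrist")])
c=calibration("top"); grab_frame("top");poses("bin",0.06,"top",c=c); print([onz("top",d["xy"],0,c) for d in landmark_of("bin","top")])
E
```

```text
clock: 36.05
position: [0.4959, 0.2551, 0.1624]
tool_rot: [3.137, 0.005, 3.045]
force: [-0.2, -0.1, -1.6]
grip_width: 0.0365
finger_force: 62.0
clock: 36.55
position: [0.4872, 0.442, 0.1577]
tool_rot: [3.138, -0.001, 3.055]
force: [-1.8, -1.3, -1.7]
grip_width: 0.0362
finger_force: 61.9
36.55 [0.48721041 0.44198087 0.15770284] [ 3.13813257e+00 -1.19623311e-03  3.05534974e+00] [-0.82  0.65 -0.01  1.57  0.01  0.91  0.65]
bin 0.9 [176.0, 130.0, 350.3, 291.8] ctr 485 429 L 136 W 135 yaw 1.478 centroid [462. 422.]
[]
bin 0.77 [145.0, 216.2, 173.3, 264.0] ctr 484 396 L 136 W 96 yaw 3.037 centroid [494. 386.]
[]
```

```bash
python3 -m inch '[[0,-0.01,0.04,0,0,0,1],[0,0,0.03,0,0,0,1],[0,0,0.03,0,0,0,1],[0,0,0.027,0,0,0,1],[0,0,0,0,0,0,1]]'
python3 -m inch '[[0,0,0,0,0,0,0.4],[0,0,0,0,0,0,0.4],[0,0,0,0,0,0,0.4],[0,0,0,0,0,0,0.4]]'
python3 -m inch '[[0,0,-0.04,0,0,0,0.4],[0,0,-0.045,0,0,0,0.4],[0,0,-0.045,0,0,0,0],[0,0,-0.045,0,0,0,0],[0,0,0,0,0,0,0]]'
```

```text
clock: 37.35
position: [0.4879, 0.4231, 0.0277]
tool_rot: [-3.138, -0.003, 3.048]
force: [-0.5, -0.5, -1.4]
grip_width: 0.0358
finger_force: 61.8
clock: 37.75
position: [0.4895, 0.4257, 0.0318]
tool_rot: [3.14, 0.001, 3.049]
force: [-0.9, -0.6, 0.0]
grip_width: 0.051
finger_force: 0.0
clock: 38.25
position: [0.491, 0.427, 0.2126]
tool_rot: [3.134, 0.006, 3.048]
force: [-0.4, 0.4, -0.1]
grip_width: 0.085
finger_force: 0.0
```

```bash
python3 -m inch '[[-0.02,-0.042,0,0,0,0,0],[-0.022,-0.044,0,0,0,0,0],[-0.022,-0.044,0,0,0,0,0],[-0.022,-0.044,0,0,0,0,0],[0,0,0,0,0,0,0]]'
python3 - <<'E'
from h import *
s=telemetry.observe();print(s["clock"],s["position"],s["tool_rot"],s["qpos"].round(2))
c=calibration("wrist"); im=snap("wrist","w17");poses("flat1",0.016,c=c)
c=calibration("top"); grab_frame("top");poses("flat1",0.016,"top",c=c)
E
```

```text
clock: 38.75
position: [0.5614, 0.2366, 0.2064]
tool_rot: [-3.139, 0.002, 3.04]
force: [1.2, 0.7, 0.3]
grip_width: 0.0853
finger_force: 0.0
38.75 [0.56135705 0.23659092 0.20641985] [-3.13908488e+00  2.28745623e-03  3.04001565e+00] [-0.51  0.52  0.02  1.67 -0.01  0.95  0.98]
flat1 0.73 [274.5, 202.8, 314.0, 289.0] ctr 626 248 L 106 W 38 yaw 3.082 centroid [624. 248.]
flat1 0.58 [425.9, 52.7, 484.4, 157.3] ctr 490 425 L 101 W 46 yaw 3.041 centroid [488. 425.]
flat1 0.66 [143.1, 224.8, 163.9, 252.3] ctr 492 426 L 101 W 45 yaw 3.042 centroid [491. 426.]
flat1 0.57 [205.7, 182.5, 217.7, 203.6] ctr 647 239 L 59 W 26 yaw 0.030 centroid [652. 239.]
```

```bash
python3 -m inch '[[-0.032,0.009,0,0,0,0,0],[-0.031,0.009,0.03,0,0,0,0],[0,0,0.04,0,0,-0.042,0],[0,0,0.04,0,0,0,0],[0,0,0.04,0,0,0,0]]' 60
python3 -m inch '[[0,0,0.025,0,0,0,0],[0,0,0,0,0,0,0],[0,0,0,0,0,0,0]]'
```

```text
clock: 39.45
position: [0.6222, 0.2581, 0.054]
tool_rot: [3.141, -0.0, 3.093]
force: [0.8, 0.9, -0.6]
grip_width: 0.0855
finger_force: 0.0
clock: 39.75
position: [0.6227, 0.2575, 0.0313]
tool_rot: [3.141, -0.0, 3.092]
force: [0.4, 0.9, 0.7]
grip_width: 0.0852
finger_force: 0.0
```

```bash
python3 -m inch '[[-0.002,-0.0095,0,0,0,0,0],[0,0,0.024,0,0,0,0],[0,0,0,0,0,0,0],[0,0,0,0,0,0,1],[0,0,0,0,0,0,1]]'
python3 -m inch '[[0,0,0,0,0,0,1],[0,0,0,0,0,0,1],[0,0,0,0,0,0,1],[0,0,0,0,0,0,1]]'
python3 -m inch '[[0,0,-0.03,0,0,0,1],[0,0,-0.045,0,0,0,1],[0,0,-0.045,0,0,0.045,1],[0,0,-0.045,0,0,0,1],[0,0,0,0,0,0,1]]'
```

```text
clock: 40.25
position: [0.6251, 0.2468, 0.0082]
tool_rot: [3.141, 0.002, 3.091]
force: [0.3, 0.4, 0.4]
grip_width: 0.0591
finger_force: 0.0
clock: 40.65
position: [0.6249, 0.2469, 0.0079]
tool_rot: [3.141, 0.001, 3.091]
force: [-2.5, -1.0, 10.8]
grip_width: 0.0361
finger_force: 60.4
clock: 41.15
position: [0.627, 0.2476, 0.1784]
tool_rot: [3.137, 0.008, 3.045]
force: [1.0, -0.2, -1.8]
grip_width: 0.0362
finger_force: 61.3
```

```bash
python3 -m inch '[[0.031,0.033,0,0,0,0,1],[0.031,0.033,0,0,0,0,1],[0.031,0.033,0,0,0,0,1],[0.031,0.034,0,0,0,0,1],[0.031,0.034,0,0,0,0,1]]'
python3 -m inch '[[0,0,0,0,0,0,1],[0,0,0,0,0,0,1]]'
```

```text
clock: 41.65
position: [0.4847, 0.4289, 0.1716]
tool_rot: [3.142, 0.0, 3.046]
force: [0.2, -0.1, -1.6]
grip_width: 0.0362
finger_force: 61.2
clock: 41.85
position: [0.4852, 0.4286, 0.1715]
tool_rot: [-3.141, -0.0, 3.048]
force: [1.0, -1.1, -0.6]
grip_width: 0.0367
finger_force: 61.2
```

```bash
python3 -m inch '[[-0.003,0,0.04,0,0,0,1],[0,0,0.04,0,0,0,1],[0,0,0.03,0,0,0,1],[0,0,0.02,0,0,0,1],[0,0,0,0,0,0,1]]'
python3 -m inch '[[0,0,0,0,0,0,0.4],[0,0,0,0,0,0,0.4],[0,0,0,0,0,0,0.4],[0,0,0,0,0,0,0.4]]'
python3 -m inch '[[0,0,-0.04,0,0,0,0.4],[0,0,-0.045,0,0,0,0.4],[0,0,-0.045,0,0,0,0],[0,0,-0.045,0,0,0,0],[0,0,0,0,0,0,0]]'
python3 -m inch '[[-0.01,-0.045,0,0,0,0,0],[-0.01,-0.045,0,0,0,0,0],[-0.01,-0.045,0,0,0,0,0],[0,0,0,0,0,0,0]]'
python3 - <<'E'
from h import *
s=telemetry.observe();print(s["clock"],s["position"],s["force"])
c=calibration("wrist"); im=snap("wrist","w18");poses("flat1",0.03,c=c)
look("top",["pack1","lever_tip","bay1_stop","bay3_stop"]);look("side",["flat1","lever_tip"]); poses("pack1",.05,"top")
E
```

```text
clock: 42.35
position: [0.4888, 0.425, 0.0389]
tool_rot: [-3.138, -0.002, 3.044]
force: [0.7, -0.4, -1.0]
grip_width: 0.0364
finger_force: 61.1
clock: 42.75
position: [0.4895, 0.4277, 0.0426]
tool_rot: [3.14, 0.001, 3.046]
force: [-0.6, 0.3, 0.2]
grip_width: 0.0511
finger_force: 0.0
clock: 43.25
position: [0.4911, 0.4291, 0.2236]
tool_rot: [3.134, 0.006, 3.045]
force: [0.6, 0.4, 0.3]
grip_width: 0.0851
finger_force: 0.0
clock: 43.65
position: [0.5077, 0.2836, 0.2175]
tool_rot: [-3.14, 0.002, 3.039]
force: [0.2, 0.3, -0.1]
grip_width: 0.0857
finger_force: 0.0
43.65 [0.50773411 0.28358502 0.21753476] [ 0.18595032  0.28455269 -0.10023622]
flat1 0.88 [387.3, 117.0, 436.4, 213.9] ctr 491 427 L 102 W 45 yaw 3.058 centroid [489. 427.]
flat1 0.78 [377.8, 119.9, 394.3, 208.0] ctr 486 402 L 95 W 7 yaw 3.040 centroid [483. 403.]
pack1 [([365.1, 218.2], 0.76, [0.5595, -0.2475]), ([233.6, 294.6], 0.74, [0.3181, 0.1598]), ([290.5, 281.1], 0.56, [0.3612, -0.0151])]
lever_tip [([317.3, 228.1], 0.62, [0.5218, -0.0955])]
bay1_stop [([315.3, 227.7], 0.74, [0.5281, -0.0915]), ([315.8, 213.6], 0.68, [0.5727, -0.093])]
bay3_stop [([365.8, 226.9], 0.87, [0.532, -0.2493])]
flat1 [([245.1, 147.3], 0.62, [0.4818, 0.388]), ([288.2, 197.0], 0.62, [0.5788, 0.1021])]
lever_tip [([299.5, 247.8], 0.53, [0.5625, -0.1457]), ([275.8, 235.1], 0.5, [0.5145, -0.0962]), ([285.0, 194.0], 0.2, [0.5621, 0.0638])]
pack1 0.66 [309.2, 200.2, 324.2, 227.3] ctr 572 -93 L 79 W 44 yaw 0.000 centroid [574. -94.]
pack1 0.64 [357.9, 203.0, 372.0, 228.1] ctr 572 -244 L 76 W 41 yaw 3.131 centroid [ 573. -244.]
pack1 0.63 [223.0, 282.7, 249.6, 302.6] ctr 318 157 L 82 W 41 yaw 1.238 centroid [318. 155.]
pack1 0.54 [281.1, 268.5, 299.8, 294.7] ctr 352 -15 L 85 W 47 yaw 2.905 centroid [354. -15.]
```

```bash
python3 -c "
from workcell import bot; print(bot.job_done())"
```

```text
the job is handed in; nothing more can be done
None
```

I handed the job in after about 44 s. Both battery packs are held under the catch lips in bays 1 and 3. The start lever was then pushed to its stop (on), both flat blocks went into the bin, and there was no transit shell. My picture allowance was used up, so the final check relied on the detection networks and the force readings.

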